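Raise a drying tile on the tile lifter and hold it level

TASK

Take the tile lifter by its upright wooden grip, slide its blade under the square tile on its drying rack, lift the tile at least 10 cm above the rack and finish while still holding it there, steady and level on the blade. The tile is unfired: never touch it with the gripper and do not tip it. Leave the round tile, the scraper and the cutter ring where they are.

Things in the scene. Friction and masses are not known exactly. Their poses are not given: they have to be found in the camera images.
- lifter_grip (a point): Tile lifter, loose, 0.14 kg: level steel blade lying on the table, upright wooden grip on its rear end. Point: on the grip's axis, 50 mm above the blade's underside. Grip 24 mm wide (lifter's y), 50 mm long (its x), top 75 mm above that underside; its foot plate, 7 mm up, is 30 x 56 mm. Blade 46 mm wide, 3 mm thick, from 29 mm behind to 128 mm ahead (+x) of this point, last 17 mm thinner. z up.
- lifter_blade (a point): Middle of the loading part of the lifter's blade, on its upper face: 80 mm ahead of the grip's centre along the lifter's +x, 3 mm above the blade's underside. With the tile centred over it, 10 mm remain between tile and grip.
- square_tile_center (a point): Centre of the square terracotta tile, 90 x 90 x 8 mm, about 0.11 kg, which lies loose across the two battens of its drying rack (underside 30 mm above the table), its sides parallel to the rack's to within 2 degrees, centred on the rack within 3 mm. z is up.
- square_rack: Rack under the square tile, fixed; origin on the table under its centre, +x runs from its open front (robot side) to its open back. Plywood foot 100 (x) x 106 (y) x 7 mm and two battens 14 mm wide along x, tops 30 mm above the table. Between them an open channel 68 mm wide, from 7 to 30 mm above the table, in which the blade can pass under the tile.
- round_tile_center (a point): Centre of the round terracotta tile, 90 mm across, 8 mm thick, on the other rack of the same make. To be left alone. Which rack stands left and which right varies.
- scraper: Scraper with wooden back and steel blade, 71 x 117 x 9 mm, lying flat between the racks; origin at its underside. To be left alone.
- cutter_ring: Metal cutter ring, 70 mm across, 32 mm high, standing on the table; origin at the centre of its underside. To be left alone.
There are look-alikes about, which are no part of the job. Leave any orange look-alike of the square_rack alone.

How it is judged:
By the outcome, as a careful person would: the job done as asked, in the order asked, and still so for the second after the job is handed in, while the arm keeps its last pose, push and grip.
It also fails if it takes over 45 s, if anything falls off the work surface, if the arm or the gripper's body presses on something with over 40 N, if the wrist force passes 120 N, or if a joint passes its speed limit or range.

ROBOT

A 6-joint arm with a two-finger parallel gripper is mounted at the origin on a cart in front of the work surface, level with it; the furniture and walls round the work are solid. World frame = base frame: x ahead of the robot, y to its left, z up, the work surface at z = 0. Lengths are in m, angles in degrees, forces in N, time in s.
With the tool pointing down it reaches from about 0.3 to 0.75 m from the base axis. Payload 8.5 kg.
Tool frame: the origin (TCP) lies midway between the tips of the shut fingers; the grasp point (between the pads) lies 19 mm behind it (env.grip_depth is the distance from the TCP to the grasp point, in m); x points along the fingers, y is the direction in which the jaws open and shut, and the axes are right-handed (so a half turn about x gives the same grasp; the last joint's range is limited). The gripper opens to 85 mm and grips with 20 to 120 N. Pads are 22 mm wide; open, the fingers measure 114 mm over their backs; the gripper's body (76 mm by 85 mm) begins 54 mm behind the grasp point. The pads swing forward as they close: fully open they stand 13 mm farther back than shut.
Start: joints at [50.69, 21.807, 74.336, -0, 83.858, -12.336], TCP at [0.249, 0.49, 0.231] pointing down, gripper open.
Joint ranges: [-178.18, 178.18], [-50.72, 133.34], [12.68, 142.11], [-81.47, 261.47], [9.98, 163.14], [-165.26, 165.26]. Speed limits (degrees/s): [136.94, 136.94, 180, 180, 180, 180].

INTERFACE

Orientations are given as a 3x3 rotation matrix whose columns are the frame's x, y, z axes.
In Python, from rig import env gives the robot as it stands.
- The arm moves only by the tool play_rows, never from a script. Its arguments are lists of equal length, an entry for each row: "travel": the shift along the world's x, y, z in cm, a list of three; "rotation": the turn, a rotation vector about the world's x, y, z in rad, a list of three; "claw": the finger opening in cm, from 0 to 8.54. A call has 1 to 12 rows; each row shifts and turns the pose as measured when the row begins; what a row does not reach is not made up. A row lasts 1/12 s, in which the tool goes at most 41.7 mm and 7.16 degrees, less where a joint would pass 70% of its speed; a pose out of reach is approached as far as the arm can. A call is refused whole if a number of a shift passes 4.17 or a number of a turn 0.125, either way. A call with a gripper value outside its range is refused whole. The fingers move at their own pace and stop on an object; "squeeze" is the grip in N (left out, the last holds). Time passes only in rows, so rows that do not move let the fingers close. It gives the time, the measured TCP pose, the force and the opening at its end, in the units of the state.
- env.observe(): the state, without advancing time (a new reading comes with each control period).
- env.get_image(name): name is "side" or "top" or "wrist"; returns the picture (400x640x3 uint8, red, green, blue); there is no depth.
- env.camera_info(name): a dict with "vertical_fov" (degrees; the focal length in pixels is half the picture's height over the tangent of half this angle, whatever the lens; pixels are square), "cx", "cy" (the principal point, pixels), "eye" and "rotation" of the camera in the world. Camera axes: x right, y down, z forward; pixel columns grow to the right and rows downward; lengths in m; the calibration is good to about 2 mm. A picture is of the moment at which its call begins: read the wrist's pose just before it. camera_info takes no time and is no camera call; for the wrist camera it gives the pose at the moment of the call.
- env.close_job(): hands the job in, once; it reports no verdict.
The state is a dict: "time_s": time; "q": joint angles; "qvel": joint speeds; "joint_efforts": joint torques, N m; "position": TCP position; "tool_rot": TCP orientation; "ft_force": force on the tool from outside, world axes, zero at the start; "wrist_torque": the same for the moment, N m; "grip_width": finger opening in m.
Only numpy, scipy, OpenCV 4.12 (cv2) and the standard library are available. Lean on these libraries where they do the work, as an engineer would, in place of code of your own. Each camera call takes 0.05 s, during which the arm holds its last target.

## Working session

There is one attempt and no reset: what is moved stays moved. The work goes in short steps, Python scripts to look and compute and a tool call to move; the robot and the scene stay as the last step left them, time stands still between calls to the robot, and variables do not carry over. Pictures are saved under pics/ and viewed, and the job is handed in when it is done.

Besides the shell and the picture viewer there is one more tool, called after "Call:" in YAML: its name, and indented under it one key for each argument. play_rows: Moves the arm, as the interface text tells. Its arguments: {"type":"object","properties":{"travel":{"type":"array","items":{"type":"array","items":{"type":"number"}}},"rotation":{"type":"array","items":{"type":"array","items":{"type":"number"}}},"claw":{"type":"array","items":{"type":"number"}},"squeeze":{"type":"number"}},"required":["travel","rotation","claw"]}

```bash
mkdir -p pics; ls
python3 - <<'E'
from rig import env
import cv2
print(env.observe()); print(env.grip_depth)
for n in ["side","top","wrist"]:
    print(n,env.camera_info(n))
    cv2.imwrite(f"pics/{n}0.png",env.get_image(n)[:,:,::-1])
E
```

```text
pics
{'time_s': 0.0, 'q': array([ 5.06894802e+01,  2.18426573e+01,  7.43873061e+01,  6.23498681e-04,
        8.38597287e+01, -1.23363634e+01]), 'qvel': array([-0.11539837, -0.00065513,  0.03792409,  0.05671695, -0.04345132,
        0.00675157]), 'joint_efforts': array([-2.21018372e-04, -4.48459840e+01, -2.31281930e+01, -1.69275386e-04,
        4.70002124e-03, -2.88845385e-06]), 'position': array([0.24927482, 0.48991544, 0.23068115]), 'tool_rot': array([[-1.00010232e-03,  4.53588840e-01,  8.91210505e-01],
       [-1.20435007e-03,  8.91209758e-01, -4.53589811e-01],
       [-9.99998775e-01, -1.52696566e-03, -3.45021197e-04]]), 'ft_force': array([ 0.66933349, -0.07586488, -1.27914415]), 'wrist_torque': array([ 0.01703845, -0.01255037, -0.00351333]), 'grip_width': 0.08550664842500275}
0.0187
side {'vertical_fov': 56.14096378260934, 'cx': 324.22784623115473, 'cy': 193.37233903776806, 'eye': array([ 0.27381713, -0.68320105,  0.45949014]), 'rotation': array([[ 0.94167542, -0.16913023,  0.29093363],
       [-0.33635268, -0.44556656,  0.82966096],
       [-0.01069045, -0.87912764, -0.47646648]])}
top {'vertical_fov': 55.26103566459732, 'cx': 326.2705963054082, 'cy': 200.69281912557267, 'eye': array([0.44388067, 0.05290297, 0.9065958 ]), 'rotation': array([[ 0.00248502, -0.99517368,  0.09809775],
       [-0.99968084, -0.0049385 , -0.0247757 ],
       [ 0.02514058, -0.09800487, -0.99486833]])}
wrist {'vertical_fov': 69.61047244760849, 'cx': 320.39624891558543, 'cy': 198.75354096397095, 'eye': array([0.19220196, 0.51987774, 0.3725456 ]), 'rotation': array([[ 0.45346601,  0.86110396,  0.22993161],
       [ 0.891273  , -0.43782344, -0.1180808 ],
       [-0.0010104 ,  0.25847746, -0.96601676]])}
```

View pics/top0.png

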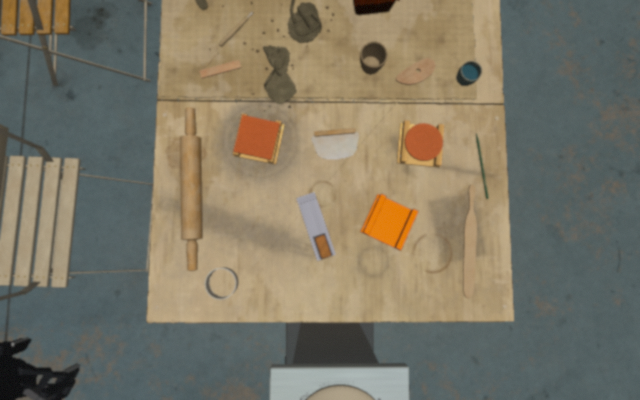

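View pics/side0.png

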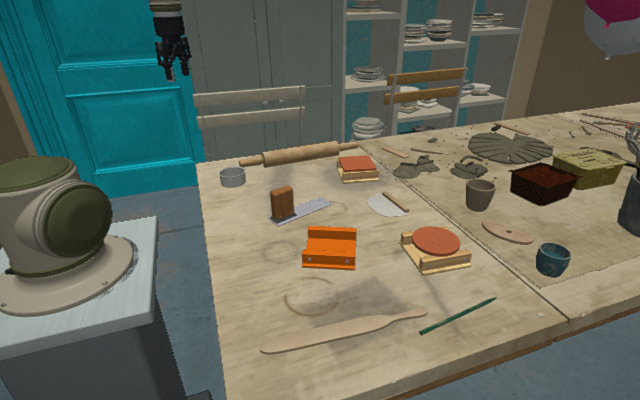

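View pics/wrist0.png

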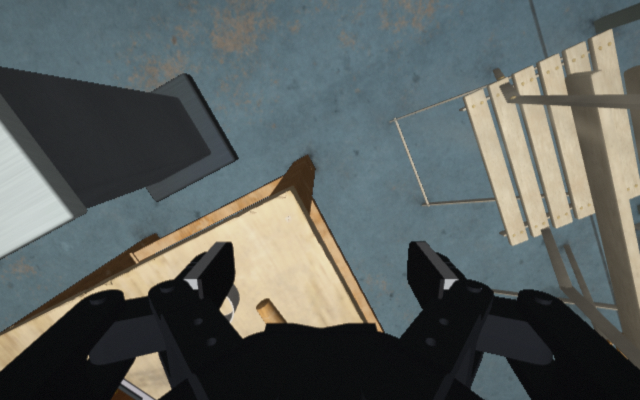

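The top view shows the square tile at about (260,138), the lifter with its grip at about (321,245) and its blade tip at about (308,197), the round tile at (424,142), the orange decoy at (390,221) and the scraper at (335,143). I'll zoom in for the measurements.

```bash
cat > h.py <<'E'
import numpy as np, cv2, json
from rig import env
def ray(info,u,v):
    f=200/np.tan(np.radians(info["vertical_fov"]/2))
    d=np.array([(u-info["cx"])/f,(v-info["cy"])/f,1.0])
    return np.array(info["eye"]),np.array(info["rotation"])@d
def onz(info,u,v,z):
    e,d=ray(info,u,v); return e+d*(z-e[2])/d[2]
def proj(info,p):
    f=200/np.tan(np.radians(info["vertical_fov"]/2))
    c=np.array(info["rotation"]).T@(np.asarray(p,float)-info["eye"]); return np.array([info["cx"]+f*c[0]/c[2],info["cy"]+f*c[1]/c[2]])
def crop(im,x0,y0,x1,y1,s,fn):
    cv2.imwrite(fn,cv2.resize(im[y0:y1,x0:x1],None,fx=s,fy=s,interpolation=cv2.INTER_CUBIC))
E
python3 - <<'E'
from h import *
t=cv2.imread("pics/top0.png"); s=cv2.imread("pics/side0.png")
a=[t[105:175,220:300],t[185:265,285:345]]
crop(t,225,105,300,175,8,"pics/a.png")
crop(t,285,190,345,265,8,"pics/b.png")
crop(s,260,145,390,230,6,"pics/c.png")
E
```

```text
(no output)
```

View pics/a.png

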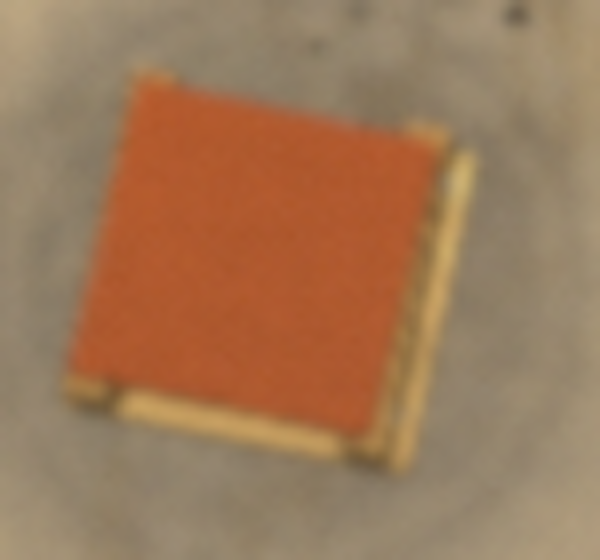

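View pics/b.png

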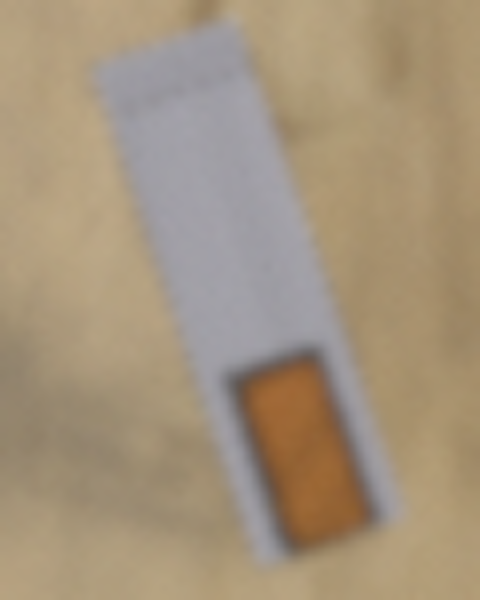

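View pics/c.png

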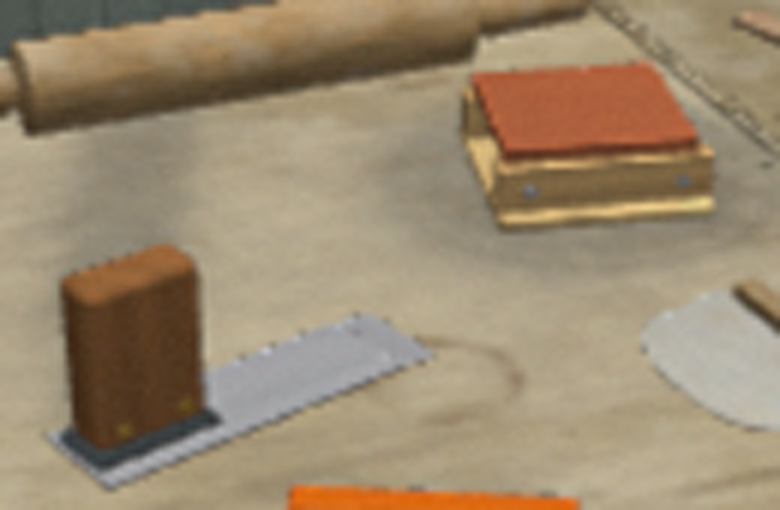

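```bash
cat > m.py <<'E'
from h import *
def rectfit(info,mask,z):
    c,_=cv2.findContours(mask,cv2.RETR_EXTERNAL,cv2.CHAIN_APPROX_NONE)
    c=max(c,key=cv2.contourArea)[:,0,:]
    P=np.array([onz(info,u,v,z)[:2] for u,v in c])*1000
    return cv2.minAreaRect(P.astype(np.float32))
E
python3 - <<'E'
from m import *
T=env.camera_info("top")
t=cv2.imread("pics/top0.png")
hsv=cv2.cvtColor(t,cv2.COLOR_BGR2HSV)
m=np.zeros((400,640),np.uint8); m[105:175,225:300]=255
k=((hsv[...,0]<10)&(hsv[...,1]>160)).astype(np.uint8)*255&m
print("tile",rectfit(T,k,.038))
g=lambda off,c,z:np.array([onz(T,off[0]+(u+.5)/8-.5,off[1]+(v+.5)/8-.5,z)[:2]*1000 for u,v in c])
for n,P in [("tile",g((225,105),[(137,82),(443,135),(372,437),(72,375)],.038)),("blade",g((285,190),[(95,70),(240,20),(403,518),(262,565)],.003)),("gtop",g((285,190),[(246,386),(318,362),(370,522),(296,548)],.075))]:
    print(n,P.round(1).tolist(),P.mean(0).round(1))
    e=[P[0]-P[3],P[1]-P[2],P[0]-P[1],P[3]-P[2]]
    print([ (np.linalg.norm(x).round(1),np.degrees(np.arctan2(x[1],x[0])).round(2)) for x in e])
# orange decoy, round tile
print(onz(T,390,221,.03),onz(T,424,142,.038),onz(T,335,143,.005))
E
```

```text
tile ((645.1920776367188, 202.60511779785156), (2.1892569065093994, 7.371946334838867), 73.10028839111328)
tile [[729.1, 228.4], [714.2, 139.5], [624.9, 158.6], [642.3, 244.9]] [677.6 192.8]
[(np.float64(88.3), np.float64(-10.77)), (np.float64(91.3), np.float64(-12.06)), (np.float64(90.1), np.float64(80.5)), (np.float64(88.0), np.float64(78.57))]
blade [[538.3, 101.3], [553.5, 58.3], [406.7, 9.7], [393.0, 51.0]] [472.9  55.1]
[(np.float64(153.8), np.float64(19.07)), (np.float64(154.6), np.float64(18.31)), (np.float64(45.5), np.float64(109.48)), (np.float64(43.5), np.float64(108.34))]
gtop [[445.0, 55.7], [451.5, 36.3], [408.6, 22.1], [401.6, 42.0]] [426.7  39. ]
[(np.float64(45.5), np.float64(17.51)), (np.float64(45.2), np.float64(18.24)), (np.float64(20.5), np.float64(108.52)), (np.float64(21.1), np.float64(109.27))]
[ 0.48403467 -0.11591047  0.03      ] [ 0.66840472 -0.19670945  0.038     ] [0.6725501  0.00976017 0.005     ]
```

Measurements agree: grip at about (0.426, 0.039) with yaw about 18.6°, and tile at (0.678, 0.193) with rack yaw about -11°. Next I move above the grip.

Call:
play_rows:
  travel:
    - [1.5,-3.8,0]
    - [1.5,-3.8,0]
    - [1.5,-3.8,0]
    - [1.5,-3.8,0]
    - [1.5,-3.8,0]
    - [1.5,-3.8,0]
    - [1.5,-3.8,0]
    - [1.5,-3.8,0]
    - [1.5,-3.8,0]
    - [1.5,-3.8,0]
    - [1.5,-3.8,0]
    - [1.2,-3.3,0]
  rotation:
    - [0,0,0.066]
    - [0,0,0.066]
    - [0,0,0.066]
    - [0,0,0.066]
    - [0,0,0.066]
    - [0,0,0.066]
    - [0,0,0.066]
    - [0,0,0.066]
    - [0,0,0.066]
    - [0,0,0.066]
    - [0,0,0.066]
    - [0,0,0.066]
  claw: [8.5,8.5,8.5,8.5,8.5,8.5,8.5,8.5,8.5,8.5,8.5,8.5]

```text
time_s: 1.15
position: [0.4228, 0.0291, 0.2285]
tool_rot: [[-0.001, -0.362, 0.932], [-0.003, 0.932, 0.362], [-1.0, -0.002, -0.002]]
ft_force: [1.5, 0.1, -1.0]
grip_width: 0.0848
```

```bash
cat > st.py <<'E'
from h import *
def st():
    o=env.observe(); R=o["tool_rot"]
    print("t",round(o["time_s"],2),"pos mm",(o["position"]*1000).round(1),"yaw y",np.degrees(np.arctan2(R[1,1],R[0,1])).round(2),"x axis",R[:,0].round(4),"yz",R[2,1].round(4),"F",o["ft_force"].round(1),"M",o["wrist_torque"].round(2),"w",round(o["grip_width"]*1000,1),"q6",o["q"][5].round(0))
    return o
E
python3 - <<'E'
from st import *
st(); W=env.camera_info("wrist"); im=env.get_image("wrist"); cv2.imwrite("pics/w1.png",im[:,:,::-1])
import pickle; pickle.dump(W,open("w1.pkl","wb"))
st()
E
```

```text
t 1.15 pos mm [422.8  29.1 228.5] yaw y 111.22 x axis [-0.0014 -0.0029 -1.    ] yz -0.0022 F [ 1.5  0.1 -1. ] M [0.04 0.   0.02] w 84.8 q6 -123.0
t 1.2 pos mm [425.1  24.4 228.4] yaw y 111.34 x axis [-4.0e-04 -5.4e-03 -1.0e+00] yz -0.0049 F [ 4.6 -4.1  0.3] M [-0.09 -0.12 -0.05] w 85.1 q6 -124.0
```

View pics/w1.png

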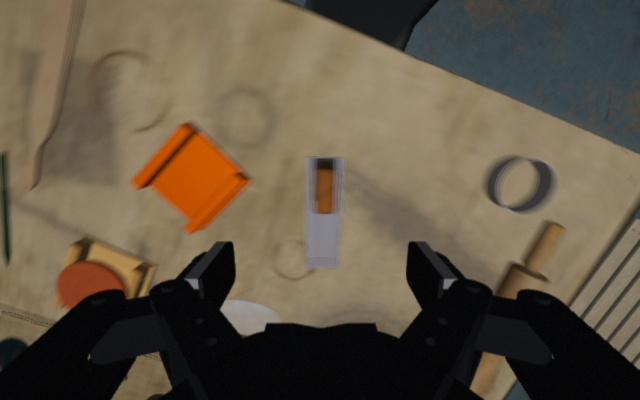

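The wrist view shows the lifter at about (322,215) between the fingers, with the arm still moving. I'll settle, correct and look again.

Call:
play_rows:
  travel:
    - [0,1.4,0]
    - [0,0,0]
    - [0,0,0]
  rotation:
    - [0,0,-0.045]
    - [0,0,0]
    - [0,0,0]
  claw: [7,7,7]

```text
time_s: 1.45
position: [0.426, 0.0345, 0.2277]
tool_rot: [[-0.002, -0.315, 0.949], [-0.006, 0.949, 0.315], [-1.0, -0.005, -0.004]]
ft_force: [0.4, -0.1, -0.1]
grip_width: 0.0702
```

Run:
```python
from st import *
o=st(); print(o["q"].round(0)); W=env.camera_info("wrist"); im=env.get_image("wrist"); cv2.imwrite("pics/w2.png",im[:,:,::-1])
import pickle; pickle.dump(W,open("w2.pkl","wb"))
crop(im[:,:,::-1],280,130,370,290,4,"pics/w2c.png")
```

```text
t 1.45 pos mm [426.   34.5 227.7] yaw y 108.34 x axis [-0.0023 -0.0055 -1.    ] yz -0.0045 F [ 0.4 -0.1 -0.1] M [-0.05 -0.01  0.01] w 70.2 q6 -119.0
[ -11.   10.   92.   -0.   78. -119.]
```

View pics/w2c.png

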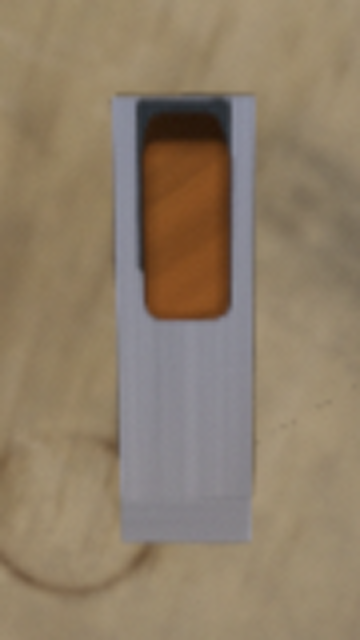

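Run:
```python
from h import *
import pickle; W=pickle.load(open("w2.pkl","rb"))
g=lambda c,z:np.array([onz(W,280+(u+.5)/4-.5,130+(v+.5)/4-.5,z)[:2]*1000 for u,v in c])
for n,P in [("blade",g([(121,541),(252,541),(255,97),(113,97)],.003)),("gtop",g([(146,319),(231,319),(229,138),(143,138)],.075))]:
    print(n,P.round(1).tolist(),P.mean(0).round(1))
    e=[P[0]-P[3],P[1]-P[2],P[0]-P[1],P[3]-P[2]]
    print([ (np.linalg.norm(x).round(1),np.degrees(np.arctan2(x[1],x[0])).round(2)) for x in e])
```

```text
blade [[553.4, 60.0], [538.8, 103.6], [392.7, 52.9], [406.9, 10.3]] [473.   56.7]
[(np.float64(154.7), np.float64(18.75)), (np.float64(154.6), np.float64(19.13)), (np.float64(45.9), np.float64(-71.5)), (np.float64(44.9), np.float64(-71.62))]
gtop [[452.1, 37.5], [445.0, 59.1], [399.3, 42.6], [406.3, 21.7]] [425.7  40.2]
[(np.float64(48.5), np.float64(19.04)), (np.float64(48.5), np.float64(19.82)), (np.float64(22.7), np.float64(-71.56)), (np.float64(22.1), np.float64(-71.61))]
```

Call:
play_rows:
  travel:
    - [0,0.5,-2.0]
    - [0,0.1,-3.0]
    - [0,0,-3.0]
    - [0,0,-3.0]
    - [0,0,-2.5]
    - [0,0,-1.5]
    - [0,0,0]
  rotation:
    - [0.005,-0.002,0.006]
    - [0,0,0]
    - [0,0,0]
    - [0,0,0]
    - [0,0,0]
    - [0,0,0]
    - [0,0,0]
  claw: [7,7,7,7,7,7,7]

```text
time_s: 2.08
position: [0.4247, 0.0442, 0.0744]
tool_rot: [[0.008, -0.335, 0.942], [-0.002, 0.942, 0.335], [-1.0, -0.004, 0.007]]
ft_force: [-0.9, -0.1, 0.2]
grip_width: 0.0699
```

Run:
```python
from st import *
st(); im=env.get_image("wrist"); cv2.imwrite("pics/w3.png",im[:,:,::-1])
```

```text
t 2.08 pos mm [424.7  44.2  74.4] yaw y 109.55 x axis [ 0.0079 -0.0017 -1.    ] yz -0.0043 F [-0.9 -0.1  0.2] M [ 0.01  0.02 -0.01] w 69.9 q6 -120.0
```

View pics/w3.png

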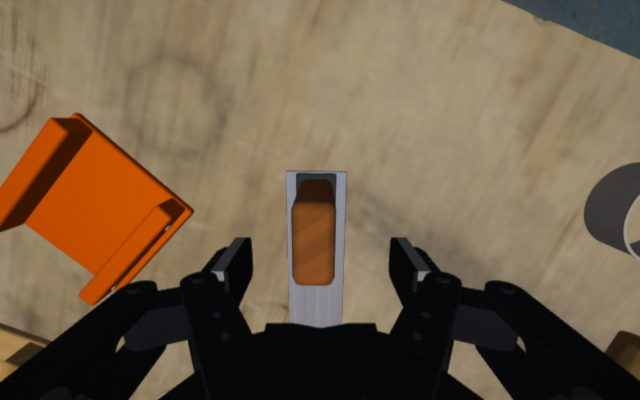

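The grip stands between the fingers, at about x=314 in the picture against a finger middle of 320. That matches the measured 4 mm y offset, so I correct it and go down.

Call:
play_rows:
  travel:
    - [0.1,-0.4,-1.0]
    - [0,0,-1.5]
    - [0,0,-1.2]
    - [0,0,-0.6]
    - [0,0,0]
    - [0,0,0]
  rotation:
    - [0.002,0.008,-0.014]
    - [0,0,0]
    - [0,0,0]
    - [0,0,0]
    - [0,0,0]
    - [0,0,0]
  claw: [6,6,5,5,5,5]

```text
time_s: 2.63
position: [0.4302, 0.0393, 0.0349]
tool_rot: [[0.011, -0.322, 0.947], [-0.002, 0.947, 0.322], [-1.0, -0.005, 0.01]]
ft_force: [0.4, -0.3, 0.5]
grip_width: 0.0495
```

Run:
```python
from st import *
st()
```

```text
t 2.63 pos mm [430.2  39.3  34.9] yaw y 108.78 x axis [ 0.0111 -0.0019 -0.9999] yz -0.0054 F [ 0.4 -0.3  0.5] M [-0.02  0.   -0.01] w 49.5 q6 -119.0
```

Call:
play_rows:
  travel:
    - [-0.4,0.1,-0.4]
    - [0,0,0]
    - [0,0,0]
  rotation:
    - [0.002,0.014,0]
    - [0.001,0.003,0]
    - [0,0,0]
  claw: [5,5,5]

```text
time_s: 2.88
position: [0.4269, 0.0402, 0.0322]
tool_rot: [[-0.004, -0.322, 0.947], [0.001, 0.947, 0.322], [-1.0, 0.002, -0.004]]
ft_force: [0.9, -0.3, 0.1]
grip_width: 0.05
```

Run:
```python
from st import *
st()
```

```text
t 2.88 pos mm [426.9  40.2  32.2] yaw y 108.79 x axis [-4.4e-03  8.0e-04 -1.0e+00] yz 0.0021 F [ 0.9 -0.3  0.1] M [-0.06  0.01  0.04] w 50.0 q6 -119.0
```

Good. Closing.

Call:
play_rows:
  travel:
    - [0,0,0]
    - [0,0,0]
    - [0,0,0]
    - [0,0,0]
    - [0,0,0]
    - [0,0,0]
    - [0,0,0]
    - [0,0,0]
  rotation:
    - [0,-0.004,0]
    - [0,0,0]
    - [0,0,0]
    - [0,0,0]
    - [0,0,0]
    - [0,0,0]
    - [0,0,0]
    - [0,0,0]
  claw: [4,3,2,1,0.5,0,0,0]
  squeeze: 90

```text
time_s: 3.55
position: [0.427, 0.0402, 0.033]
tool_rot: [[0.001, -0.322, 0.947], [0.001, 0.947, 0.322], [-1.0, 0.0, 0.001]]
ft_force: [-0.1, 0.2, 0.1]
grip_width: 0.0229
```

Run:
```python
from st import *
st()
```

```text
t 3.55 pos mm [427.   40.2  33. ] yaw y 108.8 x axis [ 1.1e-03  6.0e-04 -1.0e+00] yz 0.0002 F [-0.1  0.2  0.1] M [-0.02  0.02  0.  ] w 22.9 q6 -119.0
```

Gripped at 22.9 mm, with TCP z = 33 mm when the blade is flat on the table. I lift a little and swing to a point in front of the rack.

Call:
play_rows:
  travel:
    - [0,0,1]
    - [0,0,1.5]
    - [0.4,1.2,0.5]
    - [0.6,2.2,0]
    - [0.7,2.5,0]
    - [0.7,2.5,0]
    - [0.8,2.5,0]
    - [0.7,2.5,0]
    - [0.7,2.5,0]
    - [0.5,1.8,0]
    - [0.2,0.9,0]
    - [0,0,0]
  rotation:
    - [0,0,0]
    - [0,0,0]
    - [0,0,-0.03]
    - [0,0,-0.06]
    - [0,0,-0.07]
    - [0,0,-0.07]
    - [0,0,-0.07]
    - [0,0,-0.07]
    - [0,0,-0.07]
    - [0,0,-0.05]
    - [0,0,-0.03]
    - [0,0,0]
  claw: [0,0,0,0,0,0,0,0,0,0,0,0]

```text
time_s: 4.55
position: [0.4805, 0.2352, 0.0633]
tool_rot: [[-0.001, 0.219, 0.976], [0.002, 0.976, -0.219], [-1.0, 0.002, -0.002]]
ft_force: [-0.5, -0.4, -1.1]
grip_width: 0.0229
```

Call:
play_rows:
  travel:
    - [0,0,0]
    - [0,0,0]
  rotation:
    - [0,0,0]
    - [0,0,0]
  claw: [0,0]

```text
time_s: 4.72
position: [0.4799, 0.2349, 0.0627]
tool_rot: [[-0.003, 0.217, 0.976], [0.002, 0.976, -0.217], [-1.0, 0.001, -0.003]]
ft_force: [-0.9, 0.8, -1.3]
grip_width: 0.023
```

Run:
```python
from st import *
st()
for n in ["side","top","wrist"]:
    cv2.imwrite(f"pics/{n}4.png",env.get_image(n)[:,:,::-1])
crop(cv2.imread("pics/top4.png"),220,110,320,210,6,"pics/top4c.png")
crop(cv2.imread("pics/side4.png"),230,120,390,220,5,"pics/side4c.png")
```

```text
t 4.72 pos mm [479.9 234.9  62.7] yaw y 77.49 x axis [-0.0025  0.0017 -1.    ] yz 0.0011 F [-0.9  0.8 -1.3] M [-0.01  0.04  0.  ] w 23.0 q6 -64.0
```

View pics/top4c.png

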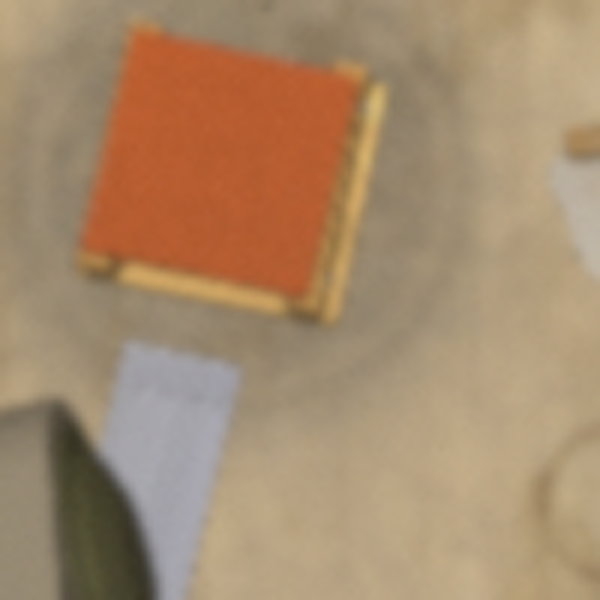

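View pics/side4c.png

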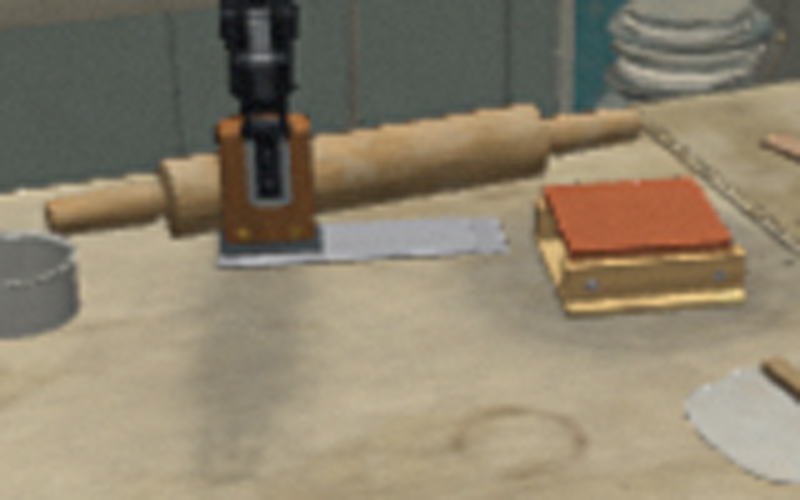

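View pics/wrist4.png

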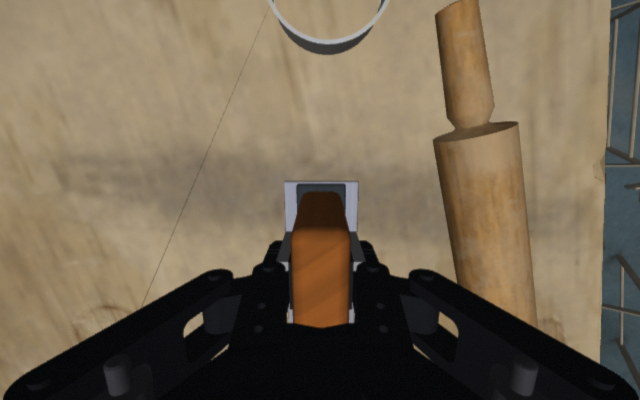

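```bash
cat > tile.py <<'E'
from m import *
def tile(T,im,roi,z,s=8):
    x0,y0,x1,y1=roi
    c=cv2.resize(im[y0:y1,x0:x1],None,fx=s,fy=s,interpolation=cv2.INTER_CUBIC).astype(float)
    B,G,R=c[...,0],c[...,1],c[...,2]
    sc=G/R   # tile ~.48, others >.65
    k=((sc<0.60)&(R>120)).astype(np.uint8)*255
    cs,_=cv2.findContours(k,cv2.RETR_EXTERNAL,cv2.CHAIN_APPROX_NONE)
    cc=max(cs,key=cv2.contourArea)[:,0,:]
    P=np.array([onz(T,x0+(u+.5)/s-.5,y0+(v+.5)/s-.5,z)[:2]*1000 for u,v in cc]).astype(np.float32)
    M=cv2.moments(P.reshape(-1,1,2))
    r=cv2.minAreaRect(P)
    print("centroid",M["m10"]/M["m00"],M["m01"]/M["m00"],"side",abs(M["m00"])**.5,"rect",r)
    # per-side line fits
    ctr=np.array(r[0]); ang=np.radians(r[2]); Rm=np.array([[np.cos(ang),np.sin(ang)],[-np.sin(ang),np.cos(ang)]])
    L=(P-ctr)@Rm.T
    for ax in (0,1):
        for sg in (-1,1):
            m=(np.abs(L[:,1-ax])<32)&(sg*L[:,ax]>25)
            p=np.polyfit(L[m,1-ax],L[m,ax],1); print("side",ax,sg,"off",p[1].round(1),"dang",np.degrees(np.arctan(p[0])).round(2)*(1 if ax==1 else -1))
E
python3 - <<'E'
from tile import *
T=env.camera_info("top"); im=cv2.imread("pics/top4.png")
tile(T,im,(225,105,300,175),.038)
g=lambda u,v,z:onz(T,220+(u+.5)/6-.5,110+(v+.5)/6-.5,z)[:2]*1000
a,b,c=g(126,342,.033),g(243,362,.033),g(190,598,.033)
print("tip",a,b,(a+b)/2,np.linalg.norm(a-b),"tip yaw",np.degrees(np.arctan2(*(a-b)[::-1]))-90,"edge yaw",np.degrees(np.arctan2(*(b-c)[::-1])))
# overlay of rack
def rack(cx,cy,yaw):
    c,s=np.cos(np.radians(yaw)),np.sin(np.radians(yaw))
    def w(x,y,z): return [cx+c*x-s*y,cy+s*x+c*y,z]
    B=[]
    B.append([w(*p,.007) for p in [(-.05,-.053),(-.05,.053),(.05,.053),(.05,-.053)]])
    for y0,y1 in [(-.048,-.034),(.034,.048)]:
        B.append([w(*p,.03) for p in [(-.05,y0),(-.05,y1),(.05,y1),(.05,y0)]])
    B.append([w(*p,.038) for p in [(-.045,-.045),(-.045,.045),(.045,.045),(.045,-.045)]])
    return B
for n,I,roi,s in [("top",im,(220,110,320,210),6),("side",cv2.imread("pics/side4.png"),(330,145,390,190),12)]:
    info=env.camera_info(n); x0,y0,x1,y1=roi
    C=cv2.resize(I[y0:y1,x0:x1],None,fx=s,fy=s,interpolation=cv2.INTER_CUBIC)
    for i,poly in enumerate(rack(.6776,.1930,-11.3)):
        q=np.array([(proj(info,p)-[x0,y0]+.5)*s-.5 for p in poly]).round().astype(np.int32)
        cv2.polylines(C,[q],True,[(255,0,0),(0,255,0),(0,255,0),(255,255,0)][i],1)
    cv2.imwrite(f"pics/ov_{n}.png",C)
E
```

```text
centroid 677.4854190141136 193.43632754253989 side 87.07131355404049 rect ((677.0032348632812, 193.4201202392578), (88.64122009277344, 88.61974334716797), 77.95341491699219)
side 0 -1 off -43.6 dang -0.74
side 0 1 off 43.7 dang 0.64
side 1 -1 off -43.8 dang 0.22
side 1 1 off 43.0 dang 0.58
tip [608.0593743  228.95567135] [600.59085605 184.03159062] [604.32511517 206.49363098] 45.54066089831072 tip yaw -9.438955888211822 edge yaw -11.371991137106125
```

View pics/ov_top.png

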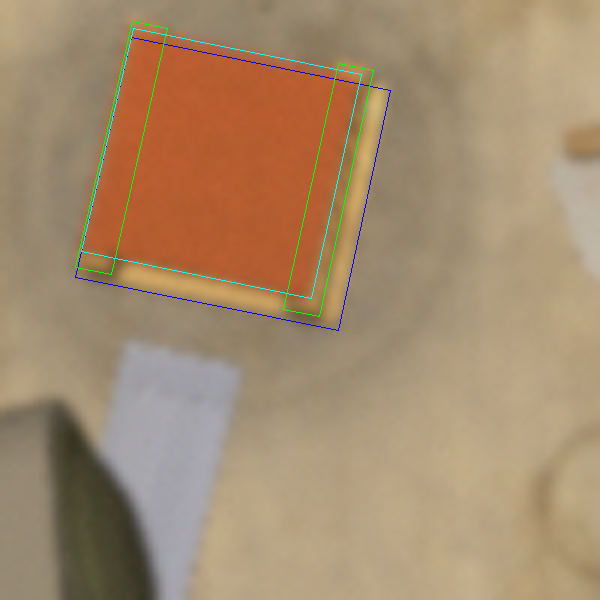

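View pics/ov_side.png

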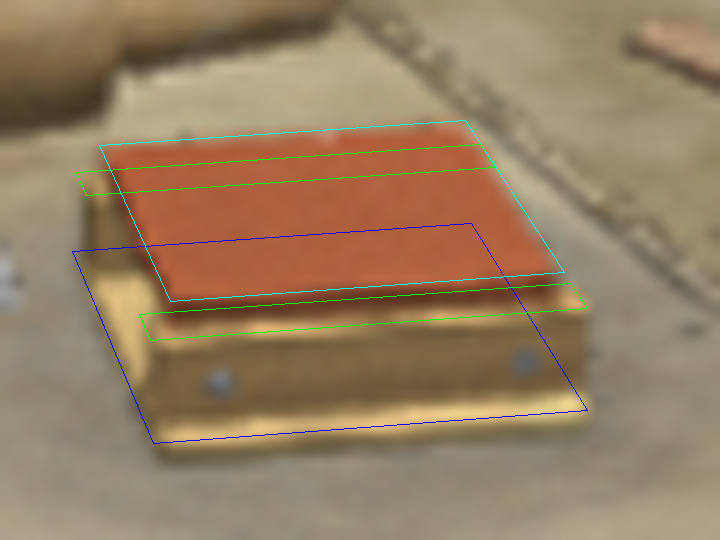

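The top overlay matches the rack and tile at centre (677.5, 193.3) and yaw -11.3°; the side overlay is off by less than 1 px. The measured blade tip agrees with the TCP prediction to within 1 mm. Next I correct yaw and lateral offset, and lower the underside to about 14 mm.

Call:
play_rows:
  travel:
    - [0,-0.2,-0.5]
    - [0,0,-0.6]
    - [0,0,-0.4]
    - [0,0,0]
    - [0,0,0]
  rotation:
    - [0.001,-0.003,0.021]
    - [0,0,0]
    - [0,0,0]
    - [0,0,0]
    - [0,0,0]
  claw: [0,0,0,0,0]

```text
time_s: 5.28
position: [0.4802, 0.2304, 0.0473]
tool_rot: [[0.001, 0.2, 0.98], [0.003, 0.98, -0.2], [-1.0, 0.003, 0.0]]
ft_force: [-0.4, -0.9, -0.3]
grip_width: 0.0234
```

```bash
cat > rel.py <<'E'
from st import *
def rel(c=(677.5,193.3),yaw=-11.3):
    o=st(); p=o["position"]*1000; R=o["tool_rot"]
    r=np.radians(yaw); d=np.array([np.cos(r),np.sin(r)]); n=np.array([-d[1],d[0]])
    e=p[:2]+80*d-np.array(c)
    print("along",(e@d).round(1),"left",(e@n).round(1),"yawerr",(np.degrees(np.arctan2(R[1,1],R[0,1]))-90-yaw).round(2),"underside",(p[2]-33).round(1),"tilt fwd",(R[:2,0]@d).round(4),"tilt left",(R[:2,0]@n).round(4))
E
python3 - <<'E'
from rel import *
rel()
E
```

```text
t 5.28 pos mm [480.2 230.4  47.3] yaw y 78.45 x axis [ 7.0e-04  2.6e-03 -1.0e+00] yz 0.0027 F [-0.4 -0.9 -0.3] M [ 0.01  0.05 -0.01] w 23.4 q6 -66.0
along -120.7 left -2.3 yawerr -0.25 underside 14.3 tilt fwd 0.0001 tilt left 0.0027
```

Call:
play_rows:
  travel:
    - [0.5,0.1,0]
    - [1.0,-0.1,0]
    - [1.2,-0.24,0]
    - [1.2,-0.24,0]
    - [0.5,-0.1,0]
    - [0,0,0]
    - [0,0,0]
  rotation:
    - [-0.003,0,0.004]
    - [0,0,0]
    - [0,0,0]
    - [0,0,0]
    - [0,0,0]
    - [0,0,0]
    - [0,0,0]
  claw: [0,0,0,0,0,0,0]

```text
time_s: 5.87
position: [0.5297, 0.2244, 0.0482]
tool_rot: [[0.003, 0.196, 0.981], [-0.0, 0.981, -0.196], [-1.0, 0.0, 0.003]]
ft_force: [-0.6, 0.1, -1.2]
grip_width: 0.0231
```

Run:
```python
from rel import *
rel()
for n in ["side","top"]:
    cv2.imwrite(f"pics/{n}5.png",env.get_image(n)[:,:,::-1])
a=cv2.imread("pics/top5.png")[110:210,220:320]; b=cv2.imread("pics/side5.png")[125:195,280:400]
cv2.imwrite("pics/5a.png",cv2.resize(a,None,fx=5,fy=5,interpolation=2)); cv2.imwrite("pics/5b.png",cv2.resize(b,None,fx=6,fy=6,interpolation=2))
```

```text
t 5.87 pos mm [529.7 224.4  48.2] yaw y 78.68 x axis [ 3.e-03 -5.e-04 -1.e+00] yz 0.0001 F [-0.6  0.1 -1.2] M [-0.04  0.06  0.02] w 23.1 q6 -67.0
along -71.0 left 1.5 yawerr -0.02 underside 15.2 tilt fwd 0.0031 tilt left 0.0001
```

View pics/5a.png

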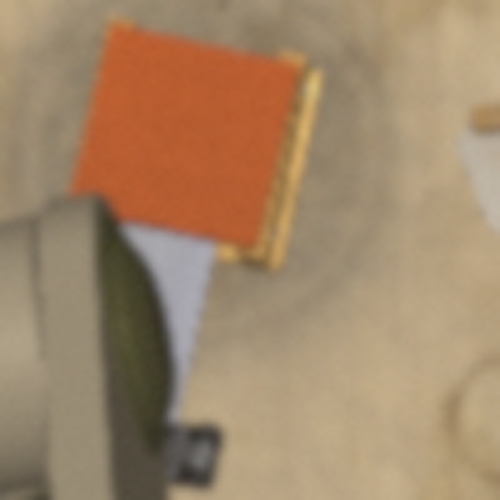

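View pics/5b.png

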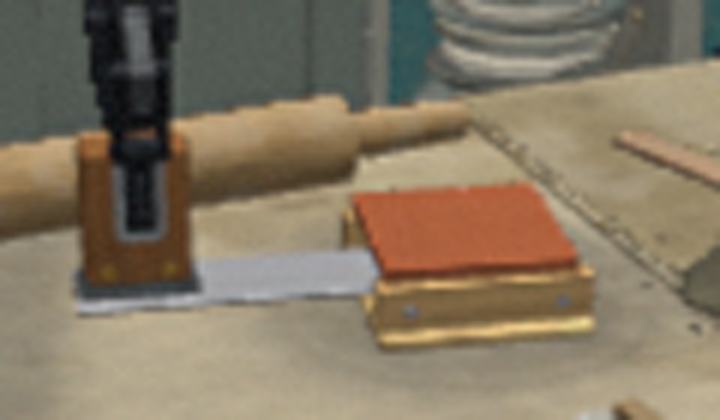

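The blade is under the tile, inside the channel: the top view shows it between the battens and the forces are near zero. I continue the insertion.

Call:
play_rows:
  travel:
    - [0.5,-0.2,-0.1]
    - [1.1,-0.25,0]
    - [1.3,-0.28,0]
    - [1.3,-0.27,0]
    - [1.3,-0.26,0]
    - [0.9,-0.18,0]
    - [0.4,-0.08,0]
    - [0,0,0]
    - [0,0,0]
  rotation:
    - [0,0.002,0]
    - [0,0,0]
    - [0,0,0]
    - [0,0,0]
    - [0,0,0]
    - [0,0,0]
    - [0,0,0]
    - [0,0,0]
    - [0,0,0]
  claw: [0,0,0,0,0,0,0,0,0]

```text
time_s: 6.72
position: [0.5979, 0.2089, 0.0468]
tool_rot: [[-0.004, 0.193, 0.981], [-0.001, 0.981, -0.193], [-1.0, -0.002, -0.003]]
ft_force: [-0.9, 0.3, -0.9]
grip_width: 0.0228
```

Run:
```python
from rel import *
rel()
```

```text
t 6.72 pos mm [597.9 208.9  46.8] yaw y 78.86 x axis [-0.0036 -0.001  -1.    ] yz -0.0017 F [-0.9  0.3 -0.9] M [0.01 0.05 0.03] w 22.8 q6 -70.0
along -1.1 left -0.3 yawerr 0.16 underside 13.8 tilt fwd -0.0033 tilt left -0.0017
```

Call:
play_rows:
  travel:
    - [0,0,0.4]
    - [0,0,0.5]
    - [0,0,0.2]
    - [0,0,0.2]
    - [0,0,0.2]
    - [0,0,0.2]
    - [0,0,0.2]
    - [0,0,0.2]
    - [0,0,0]
  rotation:
    - [0.001,-0.004,-0.002]
    - [0,0,0]
    - [0,0,0]
    - [0,0,0]
    - [0,0,0]
    - [0,0,0]
    - [0,0,0]
    - [0,0,0]
    - [0,0,0]
  claw: [0,0,0,0,0,0,0,0,0]

```text
time_s: 7.47
position: [0.595, 0.2097, 0.0702]
tool_rot: [[-0.002, 0.194, 0.981], [-0.0, 0.981, -0.194], [-1.0, -0.001, -0.002]]
ft_force: [-0.9, -0.5, -1.0]
grip_width: 0.0228
```

Run:
```python
from rel import *
rel()
for n in ["side","top"]:
    cv2.imwrite(f"pics/{n}6.png",env.get_image(n)[:,:,::-1])
a=cv2.imread("pics/top6.png")[110:210,220:320]; b=cv2.imread("pics/side6.png")[105:195,280:400]
cv2.imwrite("pics/6a.png",cv2.resize(a,None,fx=5,fy=5,interpolation=2)); cv2.imwrite("pics/6b.png",cv2.resize(b,None,fx=6,fy=6,interpolation=2))
```

```text
t 7.47 pos mm [595.  209.7  70.2] yaw y 78.82 x axis [-2.1e-03 -1.0e-04 -1.0e+00] yz -0.0005 F [-0.9 -0.5 -1. ] M [0.04 0.12 0.06] w 22.8 q6 -70.0
along -4.2 left -0.0 yawerr 0.12 underside 37.2 tilt fwd -0.0021 tilt left -0.0005
```

View pics/6b.png

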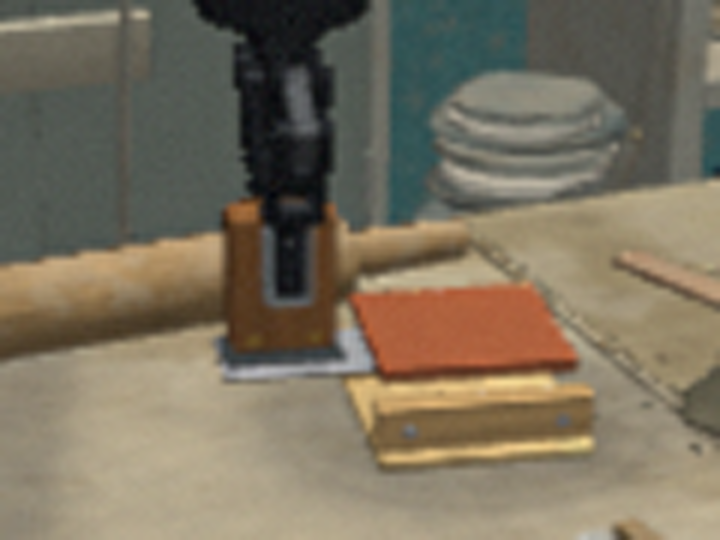

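View pics/6a.png

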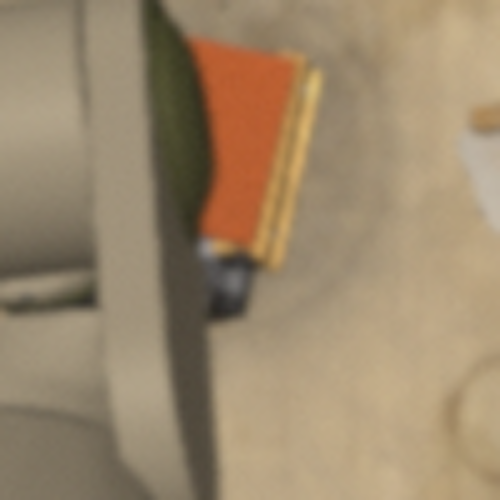

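The tile rides level on the blade, clear of the rack. I continue lifting.

Call:
play_rows:
  travel:
    - [0,0,0.5]
    - [0.1,0,0.9]
    - [0.1,0,1.1]
    - [0.1,0,1.2]
    - [0.1,0,1.2]
    - [0.1,0,1.2]
    - [0.1,0,1.2]
    - [0.1,0,1.2]
    - [0.1,0,1.1]
    - [0.1,0,0.8]
    - [0,0,0.5]
    - [0,0,0.2]
  rotation:
    - [0,0,0]
    - [0,0,0]
    - [0,0,0]
    - [0,0,0]
    - [0,0,0]
    - [0,0,0]
    - [0,0,0]
    - [0,0,0]
    - [0,0,0]
    - [0,0,0]
    - [0,0,0]
    - [0,0,0]
  claw: [0,0,0,0,0,0,0,0,0,0,0,0]

```text
time_s: 8.57
position: [0.6038, 0.2094, 0.1921]
tool_rot: [[-0.002, 0.194, 0.981], [-0.0, 0.981, -0.194], [-1.0, -0.0, -0.002]]
ft_force: [0.2, -0.7, -1.7]
grip_width: 0.0233
```

Run:
```python
from rel import *
rel()
```

```text
t 8.57 pos mm [603.8 209.4 192.1] yaw y 78.8 x axis [-1.8e-03 -1.0e-04 -1.0e+00] yz -0.0004 F [ 0.2 -0.7 -1.7] M [ 0.02  0.12 -0.01] w 23.3 q6 -70.0
along 4.6 left 1.3 yawerr 0.1 underside 159.1 tilt fwd -0.0018 tilt left -0.0004
```

Call:
play_rows:
  travel:
    - [0,0,0]
    - [0,0,0]
    - [0,0,0]
    - [0,0,0]
    - [0,0,0]
    - [0,0,0]
  rotation:
    - [0,-0.002,0]
    - [0,0,0]
    - [0,0,0]
    - [0,0,0]
    - [0,0,0]
    - [0,0,0]
  claw: [0,0,0,0,0,0]

```text
time_s: 9.07
position: [0.6029, 0.2093, 0.1903]
tool_rot: [[-0.003, 0.194, 0.981], [-0.001, 0.981, -0.194], [-1.0, -0.001, -0.003]]
ft_force: [0.9, 0.7, -2.4]
grip_width: 0.023
```

Run:
```python
from rel import *
rel()
for n in ["side","top","wrist"]:
    cv2.imwrite(f"pics/{n}7.png",env.get_image(n)[:,:,::-1])
rel()
I=env.camera_info("side"); b=cv2.imread("pics/side7.png")[60:190,270:410]
C=cv2.resize(b,None,fx=5,fy=5,interpolation=2)
o=env.observe(); p=o["position"]; r=np.radians(-11.2); d=np.array([np.cos(r),np.sin(r)]); n=np.array([-d[1],d[0]])
for off in (.08,.085):
  c=p[:2]+off*d; z=p[2]-.033+.003+.008
  q=[(proj(I,[*(c+a*d*.045+e*n*.045),z])-[270,60]+.5)*5-.5 for a,e in [(-1,-1),(-1,1),(1,1),(1,-1)]]
  cv2.polylines(C,[np.array(q).round().astype(np.int32)],True,(255,255,0) if off==.08 else (0,255,0),1)
cv2.imwrite("pics/7b.png",C)
```

```text
t 9.07 pos mm [602.9 209.3 190.3] yaw y 78.81 x axis [-3.3e-03 -6.0e-04 -1.0e+00] yz -0.0013 F [ 0.9  0.7 -2.4] M [0.03 0.17 0.  ] w 23.0 q6 -70.0
along 3.7 left 1.1 yawerr 0.11 underside 157.3 tilt fwd -0.0031 tilt left -0.0013
t 9.22 pos mm [603.  209.3 190.5] yaw y 78.81 x axis [-2.7e-03 -6.0e-04 -1.0e+00] yz -0.0011 F [ 0.3  0.2 -2.2] M [ 0.04  0.1  -0.02] w 23.2 q6 -70.0
along 3.8 left 1.1 yawerr 0.11 underside 157.5 tilt fwd -0.0026 tilt left -0.0011
```

View pics/7b.png

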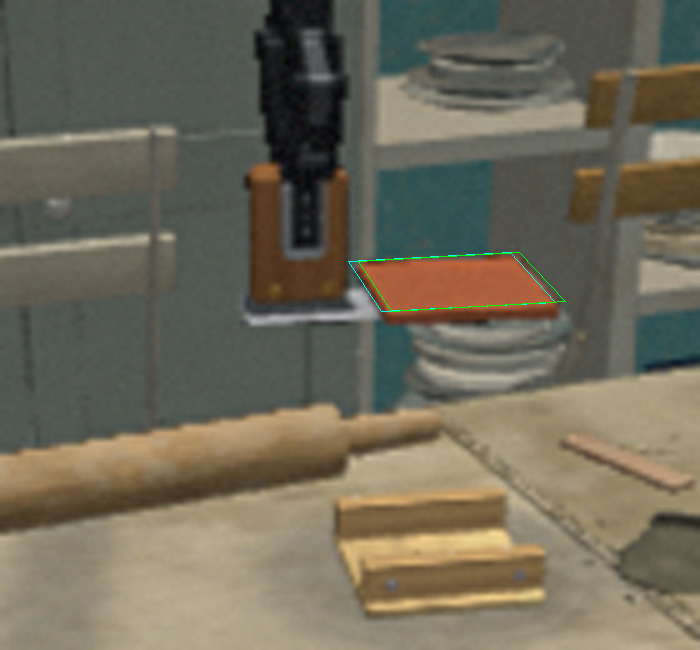

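View pics/side7.png

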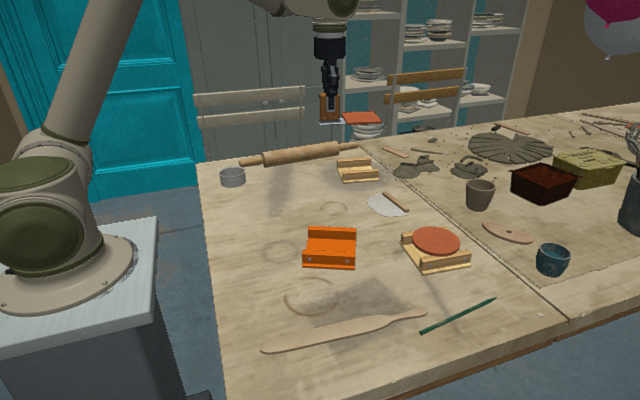

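The side view shows the tile flat on the blade about 12.7 cm above the empty rack, matching the level model outline within a pixel. The round tile, scraper, ring and orange rack have not moved. The arm is steady, so I hand in.

Run:
```python
from rig import env
print(env.close_job())
```

```text
the job is handed in; nothing more can be done
None
```

The square tile is lifted and held level on the blade, about 13 cm above its rack, and the job is handed in at about 9 s of the 45 s allowed. I took the lifter by its grip, slid the blade through the rack channel under the tile and raised it straight up. The gripper never touched the tile.

- **Height:** the blade's underside is at 157 mm, so the tile's underside is about 160 mm above the table and 130 mm above the batten tops.
- **Level:** tool tilt is under 0.2°, and the side picture matches a level tile outline to within about a pixel.
- **Steady:** the grip opening held at 23 mm and the last readings differed by less than 1 mm. Readings at the pauses between moves showed wrist forces of a few newtons at most.
- **Other things:** in the last side picture the round tile, scraper, cutter ring and orange rack look unmoved.

Two small disagreements, both harmless:
- The side-camera overlay of the rack was off by under 1 px from the top-camera fit, which is within the calibration.
- The tool drifted back about 3 mm early in the lift, so the tile may sit a few mm forward of the loading point.

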